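Open the pull tester's guard and fit the eye plate on its dowels

ROBOT

A 6-joint arm with a two-finger parallel gripper is mounted at the origin on the work surface. World frame = base frame: x ahead of the robot, y to its left, z up, the work surface at z = 0. Lengths are in m, angles in rad, forces in N, time in s.
With the tool pointing down it reaches from about 0.3 to 0.775 m from the base axis. Payload 14.6 kg.
Tool frame: the origin (TCP) lies at the centre of the arm's flange, where the gripper is bolted on; the fingertips stand 199 mm ahead of it and the grasp point (between the pads) lies ctrl.tcp_to_grasp ahead of it (ctrl.tcp_to_grasp is the distance from the TCP to the grasp point, in m); z points along the fingers, y is the line along which they close (so a half turn about z gives the same grasp; the last joint's range is limited). The gripper opens to 94 mm and grips with 3 to 60 N. Pads are 16 mm wide; open, the fingers measure 119 mm over their backs; the gripper's body (75 mm by 177 mm) begins 78 mm behind the grasp point.
Start: joints at [1.177, 0.3, 1.521, -0, 1.321, -0.067], TCP at [0.177, 0.521, 0.405] pointing down, gripper open.
Joint ranges: [-3.03, 3.03], [-0.79, 2.21], [0.23, 2.52], [-1.04, 4.18], [0, 3.07], [-2.55, 2.55]. Speed limits (rad/s): [2.22, 2.22, 2.57, 3.14, 3.14, 3.14].

INTERFACE

Orientations are given as [roll, pitch, yaw] about the fixed x, y, z axes, in that order (R = Rz(yaw) Ry(pitch) Rx(roll)).
In Python, from station import ctrl gives the robot as it stands. The module is installed in compiled form; this text tells all that it offers.
- The arm moves only by the shell command python3 -m jog 'ROWS' [OPENING] [FORCE]. ROWS is JSON, a list of rows, each a list of 6 numbers: the shift along the tool's x, y, z in cm, then the turn, a rotation vector about the tool's x, y, z in rad. In form: [[tx, ty, tz, ax, ay, az], ...]. A call has 1 to 8 rows; each row is the pose to reach, as a shift and turn from the pose commanded when the call began, along the tool's axes at that moment; what a row does not reach only later rows make up. A row lasts 1/10 s, in which the tool goes at most 50 mm and 8.59 degrees, less where a joint would pass 70% of its speed; a pose out of reach is approached as far as the arm can. A call with a gripper value outside its range is refused whole. OPENING is the opening in per cent of the stroke, from 0 (shut) to 100 (fully open), set as the call begins (- or left out, the last holds). The fingers move at their own pace and stop on an object; FORCE is the grip in N (left out, the last holds). Time passes only in rows, so rows that repeat a pose let the fingers close. It gives the time, the measured TCP pose, the force, the opening and the grip force at its end, in the units of the state.
- ctrl.get_obs(): the state, without advancing time (a new reading comes with each control period).
- ctrl.camera(name): name is "side" or "top"; returns a dict with "img" (420x560x3 uint8, blue, green, red), "intrinsics" (3x3 intrinsics, pixels), "k1" (the pictures are not rectified: a ray, as slopes to the right and down, at radius r is drawn at 1 + k1 r^2 times it, then the intrinsics apply), "R" (3x3) and "t" (3): a world point X has camera coordinates R X + t. Camera axes: x right, y down, z forward; pixel columns grow to the right and rows downward; lengths in m; the calibration is good to about 2 mm. A picture is of the moment at which its call begins. There is no depth.
- ctrl.hand_in(): hands the job in; it is judged then, once.
The state is a dict: "time_s": time; "qpos": joint angles; "joint_vel": joint speeds; "tau": joint torques, N m; "ee_pos": TCP position; "eef_rot": TCP orientation; "force": force on the tool from outside, world axes, zero at the start; "moment": the same for the moment, N m; "grip_width": finger opening in m; "grip_force": force on a finger pad.
Only numpy, scipy, OpenCV 4.12 (cv2) and the standard library are available. Lean on these libraries where they do the work, as an engineer would, in place of code of your own. Each camera call takes 0.05 s, during which the arm holds its last target. There are 200 camera calls.

TASK

Get the pull tester ready for testing carabiners: lift its clear guard by the red handle and swing it over until its spring takes it past centre and it stays fully open by itself. Then take the anchor plate with the yellow upright eye (not the one with the round steel bollard) and lower it onto the two dowel pins, without dropping it, so that it lies flat on its seat, and let go. Leave the other plate, the shackle and the two carabiners where they lie.

Things in the scene. Friction and masses are not known exactly. Their poses are not given: they have to be found in the camera images.
- guard (a joint): Guard angle, rad: 0 closed, grows as the handle goes up and away from the robot, 2.15 the open stop. A spring at its left end pulls it shut below about 1.25 and open to the stop above. Lifting takes about 10 N at the handle at first, less and less towards 1.25; the hinge is damped (about 3 N more at the handle per rad/s). Let go at 1.4 or beyond it swings to the stop by itself in about 1 s.
- guard_handle (a point): Centre of the guard's red handle: a round bar 14 mm thick, 130 mm long along the guard's y, on a thin post 58 mm either side; 42 mm (centre to sheet) off the sloping front, so it can be pinched from above, one finger in front, one behind. 185 mm from the hinge line: closed, 185 mm in front (-x) of it, 10 mm below. The point turns with the guard; at joint 0 its axes are the tester's.
- guard_hinge (a point): Middle of the guard's hinge line, along the tester's y, 135 mm above the bench. Axes as the tester's; the guard opens about this point's +y. Guard: clear bent sheet, 290 mm wide: closed, it runs 115 mm level from the hinge towards the robot, then 113 mm down a 45 degree slope. Fully open it stands behind the hinge line, but for its end cheeks (up to 30 mm in front), 345 mm above the bench.
- nest (a point): Seat for the anchor plate, under the guard: centre of a flat steel face 84 (x) by 146 mm (y), 56 mm above the bench, 120 mm in front of the hinge line, 60 mm right (-y) of the guard's middle; axes as the tester's. Two brass dowels stand on it at y = +45 and -45 mm: 12 mm thick, 18 mm tall, tops rounded over 6 mm. The pull rod's clevis begins 100 mm to its left, up to 119 mm above the bench.
- pull_tester: Fixed machine. Blue bed 290 (x) by 660 mm (y), top 50 mm above the bench, from 240 mm right to 420 mm left of the origin; guard in the middle, screw housing and black handwheel at the left end, grey load indicator (135 mm above the bench) at the right end. Origin on the bench under the guard's middle; x away from the robot, y along the bed to the left, z up.
- eye_plate: Plate to fit: aluminium, 70 (x) by 130 (y) by 12 mm thick, with two 14 mm through holes at y = +45 and -45 mm; upright yellow lug in its middle, 14 mm thick (x), 44 mm wide (y), its top 68 mm above the underside, with a 24 mm eye through it. 0.4 to 0.75 kg. Origin: centre of the underside, z up through the lug. It is the same turned half round and fits either way.
- bollard_plate: The other anchor plate, not wanted: the same base, with a round dark steel bollard 32 mm in diameter, its head 50 mm, 68 mm tall in all. Origin: centre of the underside.
- carabiner_gold: Brass-coloured carabiner, 120 mm by 75 mm by 12 mm, lying flat on the bench between robot and tester. Bystander; origin at its middle, on the bench.
- carabiner_steel: Steel carabiner of the same size, lying flat near the anchor plates. Bystander.
- shackle: Steel D-shackle with a yellow pin, 80 mm by 70 mm by 16 mm, lying flat. Bystander.
Not all that is in view belongs to the job. What is shaped like the eye_plate but purple is not meant.

How it is judged:
On the way, in this order (a step that is already met when the one before it is completed fails the run):
1. the guard has been swung past centre and rests open against its stop (value of joint guard above 2 rad and velocity of joint guard below 0.2 rad/s), for 0.3 s.
2. the eye plate is seated flat over both dowels (horizontal distance between eye_plate and nest below 0.003 m and z of eye_plate in the frame of nest below 0.002 m and angle between the y axis of eye_plate and the y axis of nest, either way round below 0.04 rad and angle between eye_plate's own z axis and vertical below 0.03 rad), for 0.3 s.
At the end, for the whole second after the job is handed in: The guard stands open past 2.0 rad and at rest; the eye plate lies flat on the nest over both dowels, either way round (centre within 3 mm, underside within 2 mm of the seating face, turned within 0.04 rad, level within 0.03 rad) and still (all of step 2 and value of joint guard above 2 rad and velocity of joint guard below 0.1 rad/s and linear speed of eye_plate below 0.02 m/s); the robot touches nothing.
It fails at once if the eye plate is dropped (moves faster than 0.6 m/s with the fingers off it) (linear speed of eye_plate above 0.6 m/s and contact force between the fingers and eye_plate below 0.1 N).
It fails at once if the other plate, the shackle or a carabiner is moved by more than 30 mm (distance of any of bollard_plate, carabiner_gold, carabiner_steel, shackle from where it was at the start of the episode above 0.03 m).
It also fails if it takes over 70 s, if anything falls off the work surface, if the arm or the gripper's body presses on something with over 40 N, if the wrist force passes 120 N, or if a joint passes its speed limit or range.

## Working session

There is one attempt and no reset: what is moved stays moved. The work goes in short steps, Python scripts to look and compute and a shell command to move; the robot and the scene stay as the last step left them, time stands still between calls to the robot, and variables do not carry over. Pictures are saved under pics/ and viewed, at most 10 in all, crops included, and the job is handed in when it is done.

```bash
mkdir -p pics; ls; cat > h.py <<'E'
import numpy as np, cv2
from station import ctrl
def shot(n,f):
    c=ctrl.camera(n); cv2.imwrite('pics/'+f,c['img']); np.savez('pics/'+f+'.npz',**{k:np.array(c[k]) for k in('intrinsics','k1','R','t')}); return c
def load(f): return dict(np.load('pics/'+f+'.npz'))
def ray(c,u,v):
    K=c['intrinsics'];k=float(c['k1']);d=np.array([(u-K[0,2])/K[0,0],(v-K[1,2])/K[1,1]]);p=d.copy()
    for _ in range(30): p=d/(1+k*(p@p))
    return -c['R'].T@c['t'], c['R'].T@np.array([*p,1])
def onz(c,u,v,z):
    o,d=ray(c,u,v); return o+d*(z-o[2])/d[2]
def proj(c,X):
    q=c['R']@np.array(X)+c['t'];p=q[:2]/q[2];p=p*(1+float(c['k1'])*(p@p));K=c['intrinsics'];return np.array([K[0,0]*p[0]+K[0,2],K[1,1]*p[1]+K[1,2]])
def tri(*l):
    A=0;b=0
    for c,u,v in l:
        o,d=ray(c,u,v);d/=np.linalg.norm(d);P=np.eye(3)-np.outer(d,d);A=A+P;b=b+P@o
    X=np.linalg.solve(A,b); return X,[np.round(proj(c,X)-[u,v],1) for c,u,v in l]
E
python3 - <<'E'
from h import *
for n in('side','top'):
    c=shot(n,n+'0.png'); print(n,c['intrinsics'],c['k1'],-c['R'].T@c['t'],c['R'])
print(ctrl.tcp_to_grasp,ctrl.get_obs())
E
```

```text
pics
side [[444.97905368   0.         285.76837478]
 [  0.         444.97905368 211.90193079]
 [  0.           0.           1.        ]] -0.04136575624234233 [-0.04540955 -0.94073801  0.7468385 ] [[ 0.78815955 -0.61544047 -0.00612752]
 [-0.33194829 -0.41668144 -0.84627827]
 [ 0.51828067  0.66903632 -0.53270587]]
top [[384.28369504   0.         285.16985857]
 [  0.         384.28369504 210.23537318]
 [  0.           0.           1.        ]] -0.03981877873752226 [ 0.48750193 -0.12732574  1.09116997] [[-0.01695937 -0.99921461  0.03581267]
 [-0.99668662  0.01404506 -0.08011563]
 [ 0.07954972 -0.03705272 -0.99614203]]
0.1804 {'time_s': 0.1, 'qpos': array([ 1.17739889e+00,  3.00420881e-01,  1.52155694e+00, -7.37238192e-06,
        1.32067186e+00, -6.65928181e-02]), 'joint_vel': array([-0.00059171, -0.00066363, -0.00129901,  0.00030527,  0.00054746,
       -0.00057355]), 'tau': array([ 1.13553047e-03, -5.32647622e+01, -3.53288519e+01,  7.10049947e-02,
        2.33635266e-02, -5.05634284e-05]), 'ee_pos': array([0.17654638, 0.52085831, 0.40412397]), 'eef_rot': array([-3.14053749e+00, -6.32132950e-05,  2.81478983e+00]), 'force': array([-0.22059428,  0.50886524,  0.20249611]), 'moment': array([ 0.02536926, -0.01760216,  0.02797031]), 'grip_force': 0.0, 'grip_width': 0.09413816270099425}
```

View pics/side0.png

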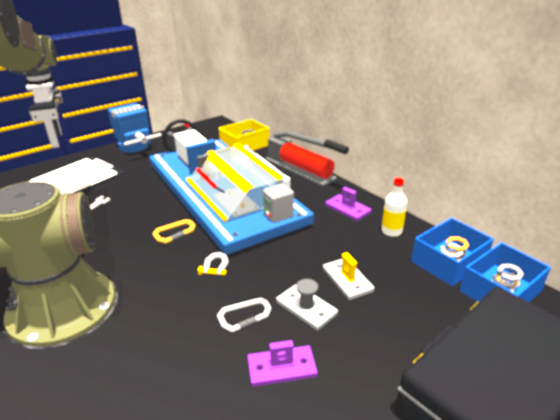

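View pics/top0.png

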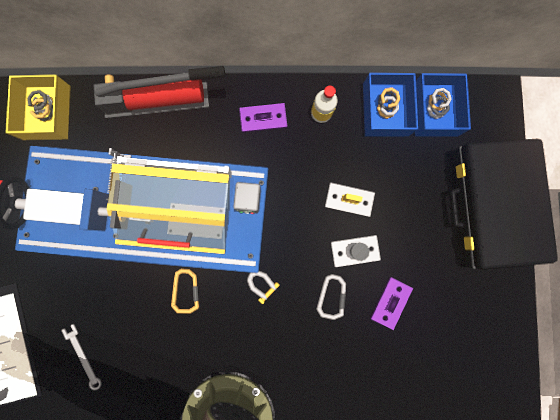

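Side view: the yellow-eye plate is at (349,272), the bollard plate at (307,300), and the red handle at (208,180).

Top view: the eye plate is at (350,199) and the handle at (163,243). Things that could be taken for the eye plate in the top view are the bollard plate (356,251), purple (264,117) and purple (392,303). I choose (350,199), the white plate with the yellow lug, and check it in one close crop.

```bash
python3 - <<'E'
from h import *
t=cv2.imread('pics/top0.png');s=cv2.imread('pics/side0.png')
def cr(i,x,y,w,h,f): return cv2.resize(i[y:y+h,x:x+w],None,fx=f,fy=f,interpolation=cv2.INTER_CUBIC)
a=np.hstack([cr(t,315,170,80,60,5),cr(s,310,240,80,60,5)])
b=np.hstack([cr(t,100,140,160,120,2.5),cr(s,180,130,120,90,400/120)])
cv2.imwrite('pics/crop1.png',np.vstack([a,b]))
E
```

```text
(no output)
```

View pics/crop1.png

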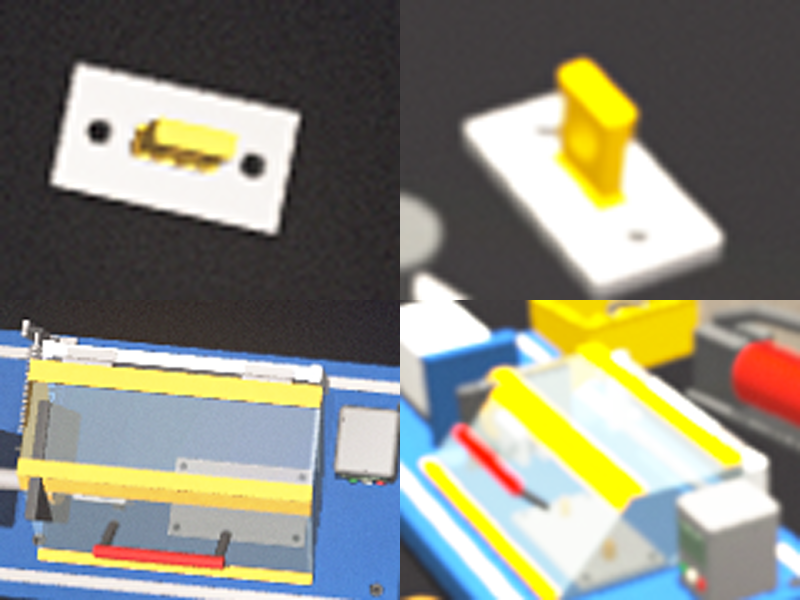

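```bash
cat > m1.py <<'E'
from h import *
t=load('top0.png');s=load('side0.png')
def mask(f,cond,box):
    i=cv2.imread('pics/'+f);h=cv2.cvtColor(i,cv2.COLOR_BGR2HSV);m=cond(h)
    z=np.zeros(m.shape,bool);x0,y0,x1,y1=box;z[y0:y1,x0:x1]=1
    return (m&z).astype(np.uint8)
red=lambda h:((h[...,0]<8)|(h[...,0]>172))&(h[...,1]>150)&(h[...,2]>90)
yel=lambda h:(h[...,0]>15)&(h[...,0]<35)&(h[...,1]>110)&(h[...,2]>90)
wht=lambda h:(h[...,1]<70)&(h[...,2]>140)
def rect(m):
    n,l,st,_=cv2.connectedComponentsWithStats(m);k=1+np.argmax(st[1:,4]);ys,xs=np.nonzero(l==k)
    return cv2.minAreaRect(np.c_[xs,ys].astype(np.float32)),np.c_[xs,ys]
if __name__=='__main__':
    def ends(p):
        c=p.mean(0);u=np.linalg.svd(p-c,full_matrices=0)[2][0];q=(p-c)@u;return sorted([tuple(c+u*(q.min()-.3)),tuple(c+u*(q.max()+.3))])
    et=ends(rect(mask('top0.png',red,(130,230,200,255)))[1]);es=ends(rect(mask('side0.png',red,(190,160,225,195)))[1])
    print('handle px',et,es)
    H=[tri((t,*a),(s,*b)) for a,b in zip(et,es)];print(H)
    for z in(.125,):print('top only',[onz(t,*a,z) for a in et])
    # plate: outer white+yellow component, top view at z=.012
    m=mask('top0.png',lambda h:wht(h)|yel(h),(315,175,390,225));m=cv2.morphologyEx(m,cv2.MORPH_CLOSE,np.ones((7,7),np.uint8))
    r,_=rect(m);b=cv2.boxPoints(r);print('plate px',r)
    P=np.array([onz(t,*q,.012) for q in b]);print(P,P.mean(0),np.linalg.norm(P[1]-P[0]),np.linalg.norm(P[2]-P[1]))
    e=P[1]-P[0] if np.linalg.norm(P[1]-P[0])>np.linalg.norm(P[2]-P[1]) else P[2]-P[1];print('long dir',np.arctan2(e[1],e[0]))
    # holes, by hand from the crop
    for q in((315+99/5,170+131/5),(315+253/5,170+165/5)):print('hole',onz(t,*q,.012))
    # lug top corner two-view
    print('lug right top corner',tri((t,315+237/5,170+133/5),(s,310+(637-400)/5,240+110/5)))
    print('lug left',tri((t,315+155/5,170+118/5),(s,310+(585-400)/5,240+60/5)))
    for q in((31,147),(268,167),(254,271),(16,249)):print('bed',onz(t,*q,.05))
E
python3 m1.py
```

```text
handle px [(np.float64(136.71737154456395), np.float64(239.80501165636826)), (np.float64(189.4097366487937), np.float64(244.8735845814378))] [(np.float64(197.01518571252979), np.float64(168.53669259250162)), (np.float64(215.16219132523258), np.float64(187.26058518707663))]
[(array([0.49610379, 0.20646826, 0.12855379]), [array([ 0., -0.]), array([-0., -0.])]), (array([0.48275687, 0.07640531, 0.12320093]), [array([ 0.3, -0.5]), array([-0.5, -0. ])])]
top only [array([0.49602714, 0.20777016, 0.125     ]), array([0.48148541, 0.07683406, 0.125     ])]
plate px ((349.6529541015625, 199.31173706054688), (46.531578063964844, 24.838533401489258), 12.52880859375)
[[ 0.58305366 -0.2784169   0.012     ]
 [ 0.65220755 -0.29562043  0.012     ]
 [ 0.62170458 -0.42560984  0.012     ]
 [ 0.55247683 -0.40756737  0.012     ]] [ 0.60236065 -0.35180363  0.012     ] 0.07126163886441957 0.133520322264333
long dir -1.801283562676449
hole [ 0.61171472 -0.30930835  0.012     ]
hole [ 0.5911341  -0.39716336  0.012     ]
lug right top corner (array([ 0.60562737, -0.37673392,  0.06977046]), [array([ 0.8, -1. ]), array([-1.3,  0.2])])
lug left (array([ 0.61434509, -0.33229721,  0.06950204]), [array([ 0.7, -1. ]), array([-1.3,  0.2])])
bed [0.7545142  0.52874067 0.05      ]
bed [ 0.69022309 -0.12096816  0.05      ]
bed [ 0.40839306 -0.07965694  0.05      ]
bed [0.4763878  0.55918565 0.05      ]
```

The lug top is about 69 mm above the bench from two views (68 expected), and the handle is at z ≈ 0.125. The tester yaw is about -0.102. Next I work out the move to above the handle.

```bash
cat > go.py <<'E'
from h import *
import sys
from scipy.spatial.transform import Rotation as R
# usage: go.py gx gy gz yaw  (grasp point target, tool down) -> shift cm in tool axes, rotvec
o=ctrl.get_obs();R0=R.from_euler('xyz',o['eef_rot']);g=np.array([float(a) for a in sys.argv[1:4]])
T=R.from_euler('xyz',[np.pi,0,float(sys.argv[4])])
p=g-T.apply([0,0,ctrl.tcp_to_grasp])
print('shift cm',np.round(R0.inv().apply(p-o['ee_pos'])*100,2),'rot',np.round((R0.inv()*T).as_rotvec(),3),'t',o['time_s'])
print('grasp now',np.round(o['ee_pos']+R0.apply([0,0,ctrl.tcp_to_grasp]),4),np.round(o['eef_rot'],3))
print('axes',np.round(R0.as_matrix().T,3).tolist())
E
python3 go.py .4894 .1417 .245 1.469
```

```text
shift cm [-41.8  -25.87  -2.1 ] rot [-1.000e-03  1.000e-03  1.346e+00] t 0.1
grasp now [0.1765 0.5207 0.2237] [-3.141 -0.     2.815]
axes [[-0.947, 0.321, 0.0], [0.321, 0.947, -0.001], [-0.0, -0.001, -1.0]]
```

```bash
python3 -m jog '[[-4,-2.5,-0.3,0,0,0.14],[-8,-5,-0.6,0,0,0.28],[-12,-7.5,-0.9,0,0,0.42],[-16,-10,-1.2,0,0,0.56],[-20,-12.5,-1.5,0,0,0.7],[-24,-15,-1.8,0,0,0.84],[-28,-17.5,-2,0,0,0.98],[-32,-20,-2.1,0,0,1.12]]' 60 40; python3 go.py .4894 .1417 .245 1.469
```

```text
time_s: 0.9
ee_pos: [0.4162, 0.227, 0.4258]
eef_rot: [3.141, -0.0, 1.689]
force: [0.8, 0.9, 0.2]
grip_width: 0.0565
grip_force: 0.0
shift cm [-9.33  6.26  0.04] rot [ 0.   -0.    0.22] t 0.9
grasp now [0.4163 0.227  0.2454] [ 3.141 -0.     1.689]
axes [[-0.118, 0.993, 0.0], [0.993, 0.118, 0.0], [0.0, 0.0, -1.0]]
```

```bash
python3 -m jog '[[-3,2,0,0,0,0.11],[-6,4,0,0,0,0.22],[-9.3,6.3,0,0,0,0.22],[-9.3,6.3,0,0,0,0.22],[-9.3,6.3,4,0,0,0.22],[-9.3,6.3,6,0,0,0.22],[-9.3,6.3,6,0,0,0.22]]'; python3 go.py .4894 .1417 .125 1.469
python3 - <<'E'
from h import *
t=shot('top','top1.png');s=shot('side','side1.png')
a=t['img'][160:310,80:280];b=s['img'][90:240,120:320]
cv2.imwrite('pics/crop2.png',cv2.resize(np.hstack([a,b]),None,fx=2,fy=2,interpolation=cv2.INTER_CUBIC))
E
```

```text
time_s: 1.6
ee_pos: [0.4888, 0.1445, 0.3631]
eef_rot: [-3.137, 0.001, 1.475]
force: [0.5, 0.4, -0.3]
grip_width: 0.0569
grip_force: 0.0
shift cm [-0.26  0.11  5.77] rot [-0.005  0.002  0.006] t 1.6
grasp now [0.4879 0.1443 0.1827] [-3.137e+00  1.000e-03  1.475e+00]
axes [[0.096, 0.995, -0.001], [0.995, -0.096, -0.005], [-0.005, -0.001, -1.0]]
```

View pics/crop2.png

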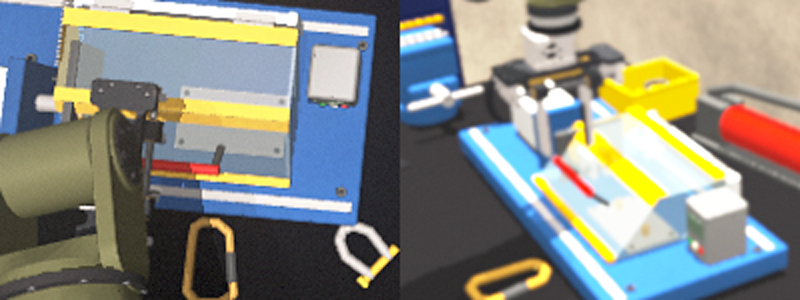

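The fingers straddle the handle: in the side half they are at about (542,150) and (585,130), with the handle at (575,178) below. I lower and pinch.

```bash
python3 -m jog '[[-0.2,0,2,0,0,0],[-0.2,0,4,0,0,0],[-0.2,0,5.8,0,0,0],[-0.2,0,5.8,0,0,0],[-0.2,0,5.8,0,0,0]]'; python3 -m jog '[[0,0,0,0,0,0],[0,0,0,0,0,0],[0,0,0,0,0,0],[0,0,0,0,0,0],[0,0,0,0,0,0]]' 0 40;  python3 go.py .4894 .1417 .125 1.469
```

```text
time_s: 2.2
ee_pos: [0.4895, 0.1425, 0.3092]
eef_rot: [3.14, -0.001, 1.475]
force: [-0.1, -0.3, -0.5]
grip_width: 0.0563
grip_force: 0.0
time_s: 2.7
ee_pos: [0.4893, 0.1423, 0.3078]
eef_rot: [3.141, -0.0, 1.475]
force: [-0.1, 0.3, 1.3]
grip_width: 0.0197
grip_force: 0.0
shift cm [-0.06  0.02  0.24] rot [ 0.    -0.     0.006] t 2.7
grasp now [0.4893 0.1423 0.1274] [ 3.141 -0.     1.475]
axes [[0.096, 0.995, 0.0], [0.995, -0.096, 0.0], [0.0, 0.0, -1.0]]
```

```bash
python3 -m jog '[[0,0,0.2,0,0,0],[0,0,0.2,0,0,0],[0,0,0.2,0,0,0],[0,0,0.2,0,0,0]]' 0 45; python3 -m jog '[[0,0,-0.9,0,0,0],[0,0,-1.85,0,0,0],[0,0.05,-2.8,0,0,0],[0,0.2,-3.7,0,0,0],[0,0.35,-4.6,0,0,0],[0,0.55,-5.5,0,0,0],[0,0.8,-6.4,0,0,0],[0,1.1,-7.3,0,0,0]]'; python3 go.py .4894 .1417 .125 1.469
```

```text
time_s: 3.1
ee_pos: [0.4891, 0.1423, 0.3063]
eef_rot: [-3.141, -0.0, 1.475]
force: [-6.7, -0.5, 11.0]
grip_width: 0.0129
grip_force: 45.0
time_s: 3.9
ee_pos: [0.4995, 0.1413, 0.3788]
eef_rot: [-3.137, 0.001, 1.475]
force: [-10.6, 1.4, -8.0]
grip_width: 0.0128
grip_force: 45.0
shift cm [-0.05 -0.98  7.34] rot [-0.005  0.001  0.006] t 3.9
grasp now [0.4987 0.1412 0.1984] [-3.137e+00  1.000e-03  1.475e+00]
axes [[0.096, 0.995, -0.001], [0.995, -0.096, -0.005], [-0.005, -0.0, -1.0]]
```

```bash
python3 -m jog '[[0,0.35,-0.85,0,0,0],[0,0.7,-1.7,0,0,0],[0,1.6,-3.35,0,0,0],[0,2.65,-4.9,0,0,0],[0,3.8,-6.3,0,0,0],[0,5.15,-7.6,0,0,0],[0,6.6,-8.75,0,0,0],[0,8.15,-9.75,0,0,0]]'; python3 go.py .4894 .1417 .125 1.469
```

```text
time_s: 4.7
ee_pos: [0.5801, 0.1332, 0.4814]
eef_rot: [3.141, 0.0, 1.475]
force: [-18.5, -3.3, 15.2]
grip_width: 0.013
grip_force: 45.0
shift cm [-0.02 -9.12 17.59] rot [0.001 0.    0.006] t 4.7
grasp now [0.5802 0.1332 0.301 ] [3.141 0.    1.475]
axes [[0.095, 0.995, -0.0], [0.995, -0.095, 0.001], [0.001, -0.0, -1.0]]
```

```bash
python3 -m jog '[[0,0.8,-0.4,0,0,0],[0,1.65,-0.8,0,0,0],[0,2.5,-1.15,0,0,0],[0,3.4,-1.45,0,0,0],[0,4.3,-1.7,0,0,0],[0,5.2,-1.95,0,0,0],[0,6.1,-2.15,0,0,0],[0,7,-2.25,0,0,0]]'; python3 -m jog '[[0,0,0,0,0,0],[0,0,0,0,0,0],[0,0,0,0,0,0],[0,0,-4.5,0,0,0],[0,0,-9,0,0,0],[0,0,-9,0,0,0]]' 50;  python3 go.py .4894 .1417 .125 1.469
```

```text
time_s: 5.5
ee_pos: [0.6507, 0.1258, 0.5025]
eef_rot: [3.137, 0.001, 1.474]
force: [-3.1, -6.2, 9.0]
grip_width: 0.0126
grip_force: 45.0
time_s: 6.1
ee_pos: [0.649, 0.1267, 0.5959]
eef_rot: [3.132, -0.002, 1.475]
force: [-0.4, 0.2, -0.3]
grip_width: 0.0468
grip_force: 0.0
shift cm [ -0.09 -16.31  28.89] rot [ 0.01  -0.002  0.006] t 6.1
grasp now [0.6508 0.1269 0.4155] [ 3.132e+00 -2.000e-03  1.475e+00]
axes [[0.095, 0.995, 0.002], [0.995, -0.095, 0.01], [0.01, 0.001, -1.0]]
```

```bash
python3 go.py .603 -.352 .2 1.341; python3 -m jog '[[-4.5,-0.2,1,0,0,0.03],[-9,-0.4,2.5,0,0,0.06],[-13.5,-0.6,4,0,0,0.09],[-18,-0.8,6,0,0,0.12],[-22.5,-0.8,8,0,0,0.134],[-27,-0.8,10,0,0,0.134],[-31.5,-0.8,12,0,0,0.134],[-36,-0.8,14,0,0,0.134]]' 50; python3 go.py .603 -.352 .2 1.341
python3 - <<'E'
from h import *
t=shot('top','top2.png')
E
```

```text
shift cm [-48.14  -0.22  21.44] rot [ 0.01  -0.003  0.134] t 6.1
grasp now [0.6508 0.1269 0.4155] [ 3.132e+00 -2.000e-03  1.475e+00]
axes [[0.095, 0.995, 0.002], [0.995, -0.095, 0.01], [0.01, 0.001, -1.0]]
time_s: 6.9
ee_pos: [0.6078, -0.2323, 0.4479]
eef_rot: [-3.141, -0.0, 1.341]
force: [0.5, 0.2, 0.9]
grip_width: 0.0473
grip_force: 0.0
shift cm [-11.76   2.26   6.75] rot [-0. -0.  0.] t 6.9
grasp now [ 0.6078 -0.2323  0.2675] [-3.141 -0.     1.341]
axes [[0.228, 0.974, 0.0], [0.974, -0.228, -0.0], [-0.0, 0.0, -1.0]]
```

View pics/top2.png

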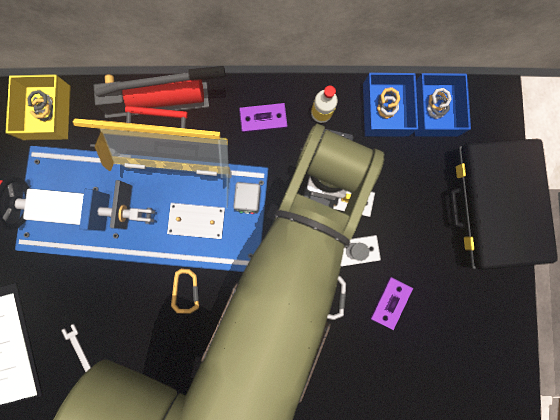

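The top view shows the guard fully open and the nest clear, with brass dowels at about (179,218) and (212,222). Next I move over the plate and refine the nest from both views.

```bash
python3 -m jog '[[-4,0.8,2,0,0,0],[-8,1.6,4,0,0,0],[-11.8,2.3,6.5,0,0,0],[-11.8,2.3,6.5,0,0,0],[-11.8,2.3,6.5,0,0,0]]' 50; python3 go.py .603 -.352 .052 1.341
python3 - <<'E'
from h import *
s=shot('side','side3.png')['img'];t=shot('top','top3.png')['img']
a=cv2.resize(t[190:250,155:235],None,fx=5,fy=5,interpolation=cv2.INTER_CUBIC)
b=cv2.resize(s[150:240,190:310],None,fx=400/120,fy=400/120,interpolation=cv2.INTER_CUBIC)
c=cv2.resize(s[210:300,290:410],None,fx=400/120,fy=400/120,interpolation=cv2.INTER_CUBIC)
d=cv2.resize(t[160:235,300:400],None,fx=4,fy=4,interpolation=cv2.INTER_CUBIC)
cv2.imwrite('pics/crop3.png',np.vstack([np.hstack([a,b]),np.hstack([d,c])]))
E
```

```text
time_s: 7.45
ee_pos: [0.6038, -0.3513, 0.3828]
eef_rot: [-3.14, -0.001, 1.34]
force: [-0.1, 0.1, 1.1]
grip_width: 0.0471
grip_force: 0.0
shift cm [-0.09 -0.04 15.04] rot [-0.002 -0.001 -0.001] t 7.45
grasp now [ 0.6036 -0.3511  0.2024] [-3.14e+00 -1.00e-03  1.34e+00]
axes [[0.229, 0.973, 0.001], [0.973, -0.229, -0.002], [-0.001, 0.001, -1.0]]
```

View pics/crop3.png

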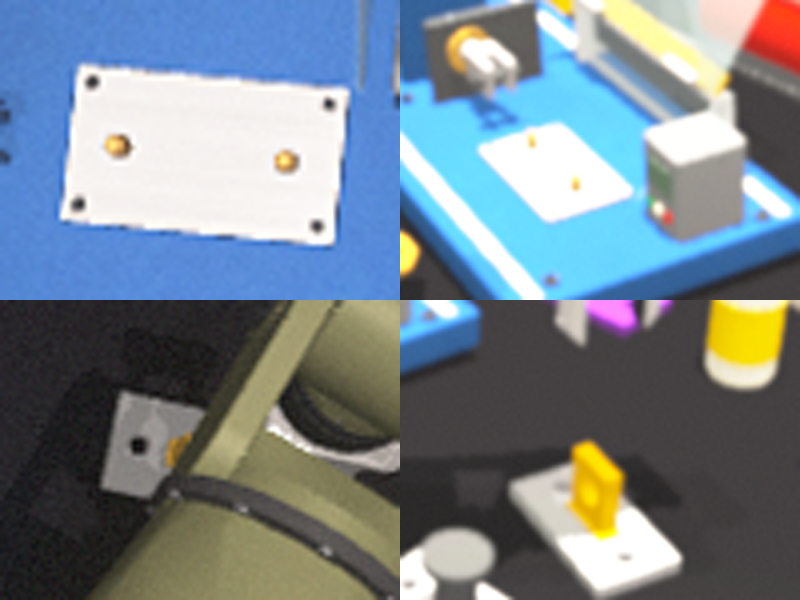

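The crops show a flat seat with dowels at (118,146) and (286,160) in the top-left tile. Their bodies are at (532,140) and (575,184) in the side tile. The gripper tips are above the yellow lug.

```bash
python3 - <<'E'
from h import *
from m1 import mask,rect,wht
t=load('top3.png');s=load('side3.png')
m=mask('top3.png',lambda h:((h[...,1]<60)&(h[...,2]>120))|((h[...,0]<35)&(h[...,1]>40)),(160,196,228,242));m=cv2.morphologyEx(m,cv2.MORPH_CLOSE,np.ones((5,5),np.uint8))
r,_=rect(m);P=np.array([onz(t,*q,.056) for q in cv2.boxPoints(r)]);print(r,P.mean(0),np.linalg.norm(P[1]-P[0]),np.linalg.norm(P[2]-P[1]))
C=[onz(t,155+x/5,190+y/5,.056) for x,y in((80,66),(349,90),(333,243),(62,219))];print('corners hand',np.mean(C,0), [np.arctan2(-(C[i]-C[j])[0],(C[i]-C[j])[1]) for i,j in((0,1),(3,2))])
brass=lambda h:(h[...,0]<30)&(h[...,1]>90)&(h[...,2]>60)
def cent(f,box):
    p=rect(mask(f,brass,box))[1];return p.mean(0),len(p)
D=[]
for bt,bs in(((170,210,186,228),(225,185,234,198)),((205,214,220,230),(238,198,247,212))):
    a,b=cent('top3.png',bt),cent('side3.png',bs);print(a,b,tri((t,*a[0]),(s,*b[0])));D.append(onz(t,*a[0],.068));print(D[-1])
d=D[0]-D[1];print('dowel centre',(D[0]+D[1])/2,np.linalg.norm(d),'yaw',np.arctan2(-d[0],d[1]))
E
```

```text
((195.50411987304688, 220.45492553710938), (55.04573059082031, 31.596973419189453), 5.194429397583008) [0.54619143 0.07524266 0.056     ] 0.08469721281431745 0.1478670337957174
corners hand [0.54496217 0.07337675 0.056     ] [np.float64(-0.10341046505896587), np.float64(-0.10357094271347256)]
(array([178. , 218.5]), 16) (array([229., 192.]), 3) (array([0.55223996, 0.11979299, 0.06341167]), [array([ 0.2, -0.3]), array([-0.3, -0. ])])
[0.55124544 0.11914494 0.068     ]
(array([211.5       , 221.71428571]), 14) (array([242.42857143, 204.71428571]), 7) (array([0.54288721, 0.03063021, 0.06296291]), [array([ 0.3, -0.5]), array([-0.5,  0. ])])
[0.54142676 0.03062754 0.068     ]
dowel centre [0.5463361  0.07488624 0.068     ] 0.08906029237608805 yaw -0.11047217368967106
```

```bash
python3 -m jog '[[-0.1,-0.1,4,0,0,0],[-0.1,-0.1,8,0,0,0],[-0.1,-0.1,11,0,0,0],[-0.1,-0.1,13,0,0,0],[-0.1,-0.1,15,0,0,0],[-0.1,-0.1,15,0,0,0],[-0.1,-0.1,15,0,0,0]]' 50; python3 go.py .603 -.352 .052 1.341
```

```text
time_s: 8.25
ee_pos: [0.6033, -0.3511, 0.2352]
eef_rot: [3.14, 0.0, 1.342]
force: [-0.4, 0.6, 0.6]
grip_width: 0.0471
grip_force: 0.0
shift cm [-0.1  -0.01  0.28] rot [0.001 0.    0.001] t 8.25
grasp now [ 0.6036 -0.3512  0.0548] [3.14  0.    1.342]
axes [[0.227, 0.974, -0.0], [0.974, -0.227, 0.001], [0.001, -0.001, -1.0]]
```

```bash
python3 -m jog '[[-0.1,0,0.4,0,0,0],[-0.1,0,0.4,0,0,0],[-0.1,0,0.4,0,0,0],[-0.1,0,0.4,0,0,0],[-0.1,0,0.4,0,0,0],[-0.1,0,0.4,0,0,0],[-0.1,0,0.4,0,0,0]]' 0 50; python3 -m jog '[[0,0,-0.5,0,0,0],[0,0,-1,0,0,0],[0,0,-2,0,0,0],[0,0,-4,0,0,0],[0,0,-7,0,0,0],[0,0,-10,0,0,0],[0,0,-14,0,0,0],[0,0,-14,0,0,0]]'; python3 go.py .5463 .0751 .2 1.467
python3 -c "from h import *;print(np.round(ctrl.get_obs()['moment'],3))"
```

```text
time_s: 8.95
ee_pos: [0.6027, -0.3528, 0.23]
eef_rot: [3.141, 0.0, 1.341]
force: [-0.2, 0.4, 3.5]
grip_width: 0.0141
grip_force: 50.0
time_s: 9.75
ee_pos: [0.6026, -0.3527, 0.3766]
eef_rot: [3.132, 0.003, 1.341]
force: [0.6, -0.5, -4.9]
grip_width: 0.0138
grip_force: 50.0
shift cm [ 40.37 -15.23  -0.65] rot [ 0.009  0.004 -0.126] t 9.75
grasp now [ 0.604  -0.3537  0.1962] [3.132e+00 3.000e-03 1.341e+00]
axes [[0.228, 0.974, -0.003], [0.974, -0.228, 0.009], [0.008, -0.005, -1.0]]
[-0.074 -0.022 -0.051]
```

```bash
python3 -m jog '[[2,-0.75,-1,0,0,-0.01],[6.5,-2.5,-2,0,0,-0.03],[11,-4.2,-2,0,0,-0.05],[15.5,-5.9,-2,0,0,-0.07],[20,-7.6,-2,0,0,-0.09],[24.5,-9.3,-2,0,0,-0.11],[29,-11,-2,0,0,-0.126],[33.5,-12.7,-2,0,0,-0.126]]'; python3 go.py .5463 .0751 .2 1.467
```

```text
time_s: 10.55
ee_pos: [0.5544, 0.0042, 0.3886]
eef_rot: [-3.14, 0.0, 1.467]
force: [0.8, 0.1, -6.7]
grip_width: 0.0139
grip_force: 50.0
shift cm [ 6.97 -1.54  0.82] rot [-0.001  0.     0.   ] t 10.55
grasp now [0.5542 0.0042 0.2082] [-3.14   0.     1.467]
axes [[0.103, 0.995, -0.0], [0.995, -0.103, -0.001], [-0.001, 0.0, -1.0]]
```

```bash
python3 -m jog '[[2.5,-0.6,0.5,0,0,0],[5,-1.1,1,0,0,0],[6.9,-1.55,2,0,0,0],[6.9,-1.55,4,0,0,0],[6.9,-1.55,4.8,0,0,0],[6.9,-1.55,4.8,0,0,0],[6.9,-1.55,4.8,0,0,0]]'; python3 go.py .5463 .0751 .1057 1.467
python3 - <<'E'
from h import *
s=shot('side','side4.png')['img'];t=shot('top','top4.png')['img']
b=cv2.resize(s[140:230,190:310],None,fx=400/120,fy=400/120,interpolation=cv2.INTER_CUBIC)
d=cv2.resize(t[180:255,145:245],None,fx=4,fy=4,interpolation=cv2.INTER_CUBIC)
cv2.imwrite('pics/crop4.png',np.hstack([d,b]))
E
```

```text
time_s: 11.25
ee_pos: [0.5472, 0.0722, 0.342]
eef_rot: [3.141, 0.0, 1.466]
force: [-0.2, -0.4, -6.1]
grip_width: 0.0139
grip_force: 50.0
shift cm [ 0.28 -0.12  5.59] rot [ 0.     0.    -0.001] t 11.25
grasp now [0.5472 0.0722 0.1616] [3.141 0.    1.466]
axes [[0.104, 0.995, -0.0], [0.995, -0.104, 0.0], [0.0, -0.0, -1.0]]
```

View pics/crop4.png

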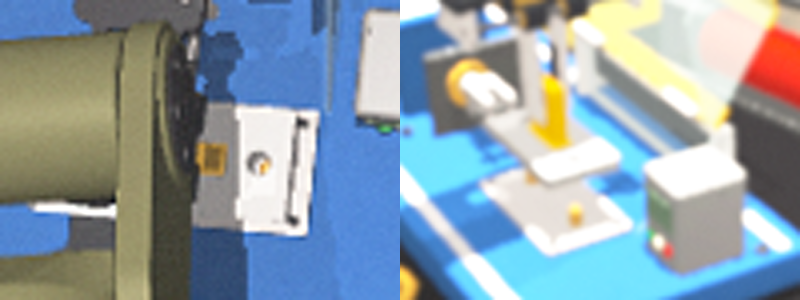

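The top tile shows the plate over the nest, with the right dowel visible through its right hole at about (259,162). The side tile shows the plate level above the dowels. I measure that hole against the dowel.

```bash
python3 - <<'E'
from h import *
t=load('top4.png');i=cv2.imread('pics/top4.png')
z=.1616-.0496+.012
print('hole hand',onz(t,145+259/4-.375,180+162/4-.375,z))
# hole from darkness, white part edges
g=cv2.cvtColor(i,cv2.COLOR_BGR2GRAY)[214:227,203:217].astype(int);print(g)
yv=np.array([.104,.9946]);xv=np.array([.9946,-.104])
print('dowel R',np.array([.5463,.0751])-.045*yv)
# right end of the plate: corners from crop
for q in((318,108),(304,235),(300,120),(290,228)):print(q,onz(t,145+q[0]/4-.375,180+q[1]/4-.375,z)[:2])
print(ctrl.get_obs()['ee_pos'])
E
python3 go.py .5463 .0751 .1057 1.467
```

```text
hole hand [0.5425425  0.02728484 0.124     ]
[[140 167 247 241 240 240 241 241 242 242 242 242 242 243]
 [136 167 248 239 240 241 241 242 241 241 241 241 242 245]
 [138 167 248 243 241 242 241 241 243 243 242 240 242 245]
 [140 167 249 243 238 231 220 222 238 244 240 240 242 245]
 [139 167 248 239 194 122 130 132 189 239 243 243 243 245]
 [139 169 249 220 137 115 144 170 155 196 245 242 242 244]
 [142 170 246 193 110 140 192 227 190 190 241 243 242 242]
 [139 166 249 207 104 166 237 165 211 210 241 241 243 242]
 [140 166 247 224 157 162 234 176 226 239 250 242 244 241]
 [139 170 248 243 226 197 226 186 229 247 250 242 242 239]
 [135 167 247 244 244 247 240 243 251 250 248 241 245 238]
 [138 168 248 243 242 251 250 250 249 249 249 242 245 236]
 [139 164 249 241 244 250 249 249 249 249 249 242 244 237]]
dowel R [0.54162  0.030343]
(318, 108) [ 0.57601807 -0.00974408]
(304, 235) [ 0.49644459 -0.00064685]
(300, 120) [0.56860111 0.00156801]
(290, 228) [0.50094786 0.0080573 ]
[0.54721708 0.07226854 0.34241465]
shift cm [ 0.27 -0.13  5.63] rot [ 0.001 -0.    -0.001] t 11.35
grasp now [0.5474 0.0723 0.162 ] [ 3.14  -0.     1.466]
axes [[0.104, 0.995, 0.0], [0.995, -0.104, 0.001], [0.001, 0.0, -1.0]]
```

```bash
python3 -m jog '[[0.26,-0.1,1,0,0,0],[0.26,-0.1,2,0,0,0],[0.26,-0.1,3.2,0,0,0],[0.26,-0.1,3.2,0,0,0],[0.26,-0.1,3.2,0,0,0],[0.26,-0.1,3.2,0,0,0]]'; python3 go.py .5463 .0751 .1057 1.467
python3 - <<'E'
from h import *
s=shot('side','side5.png')['img'];t=shot('top','top5.png')['img']
b=cv2.resize(s[150:216,200:288],None,fx=400/88,fy=400/88,interpolation=cv2.INTER_CUBIC)
d=cv2.resize(t[200:245,180:240],None,fx=400/60,fy=400/60,interpolation=cv2.INTER_CUBIC)
cv2.imwrite('pics/crop5.png',np.hstack([d,b]))
E
```

```text
time_s: 11.95
ee_pos: [0.5465, 0.0753, 0.31]
eef_rot: [3.141, -0.0, 1.467]
force: [0.3, -0.3, -7.3]
grip_width: 0.0138
grip_force: 50.0
shift cm [-0.02 -0.02  2.39] rot [ 0.001 -0.    -0.   ] t 11.95
grasp now [0.5466 0.0753 0.1296] [ 3.141 -0.     1.467]
axes [[0.104, 0.995, 0.0], [0.995, -0.104, 0.001], [0.001, 0.0, -1.0]]
```

View pics/crop5.png

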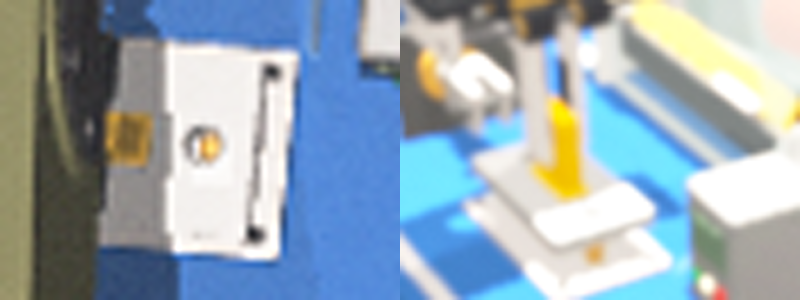

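In the top tile the hole is at (202,145) and the dowel at (210,147). That 1.2 px offset is the parallax I expected (about 1.3 px), so they are aligned and I lower slowly.

```bash
python3 -m jog '[[0,0,0.3,0,0,0],[0,0,0.6,0,0,0],[0,0,0.8,0,0,0],[0,0,1,0,0,0],[0,0,1.2,0,0,0],[0,0,1.2,0,0,0]]'; python3 go.py .5463 .0751 .1057 1.467
```

```text
time_s: 12.65
ee_pos: [0.5463, 0.0753, 0.2973]
eef_rot: [-3.141, 0.0, 1.467]
force: [0.1, 0.6, -6.0]
grip_width: 0.0139
grip_force: 50.0
shift cm [-0.02  0.    1.12] rot [-0.001  0.    -0.   ] t 12.65
grasp now [0.5462 0.0753 0.1169] [-3.141  0.     1.467]
axes [[0.104, 0.995, -0.0], [0.995, -0.104, -0.001], [-0.001, -0.0, -1.0]]
```

```bash
python3 -m jog '[[0,0,0.3,0,0,0],[0,0,0.6,0,0,0],[0,0,0.8,0,0,0],[0,0,1,0,0,0],[0,0,1.1,0,0,0],[0,0,1.1,0,0,0],[0,0,1.1,0,0,0]]'; python3 go.py .5463 .0751 .1057 1.467
```

```text
time_s: 13.35
ee_pos: [0.5463, 0.0753, 0.2867]
eef_rot: [3.142, -0.0, 1.467]
force: [-0.2, 0.4, -6.9]
grip_width: 0.014
grip_force: 50.0
shift cm [-0.02 -0.    0.06] rot [ 0. -0. -0.] t 13.35
grasp now [0.5464 0.0753 0.1063] [ 3.142 -0.     1.467]
axes [[0.104, 0.995, 0.0], [0.995, -0.104, 0.0], [0.0, 0.0, -1.0]]
```

No contact yet, so I go on in sub-millimetre steps until the weight comes off.

```bash
python3 -m jog '[[0,0,0.05,0,0,0],[0,0,0.1,0,0,0],[0,0,0.1,0,0,0],[0,0,0.1,0,0,0]]'; python3 -m jog '[[0,0,0.05,0,0,0],[0,0,0.05,0,0,0],[0,0,0.05,0,0,0]]'
```

```text
time_s: 13.75
ee_pos: [0.5463, 0.0753, 0.286]
eef_rot: [3.141, -0.0, 1.467]
force: [-2.8, -0.8, -0.2]
grip_width: 0.0137
grip_force: 50.0
time_s: 14.05
ee_pos: [0.5463, 0.0753, 0.286]
eef_rot: [3.141, -0.0, 1.467]
force: [-6.3, -0.2, 6.3]
grip_width: 0.0137
grip_force: 50.0
```

The plate is on the seat at the expected height. I ease the grip, open and retreat straight up.

```bash
python3 -m jog '[[0,0,0,0,0,0],[0,0,0,0,0,0]]' 0 5; python3 -m jog '[[0,0,0,0,0,0],[0,0,0,0,0,0],[0,0,0,0,0,0],[0,0,0,0,0,0],[0,0,0,0,0,0],[0,0,0,0,0,0]]' 50; python3 -m jog '[[0,0,-1,0,0,0],[0,0,-3,0,0,0],[0,0,-6,0,0,0],[0,0,-10,0,0,0],[0,0,-15,0,0,0],[-4,-3,-18,0,0,0],[-8,-6,-20,0,0,0],[-12,-9,-20,0,0,0]]'; python3 -m jog '[[-4.5,-3,0,0,0,0],[-9,-6,0,0,0,0],[-13,-8,0,0,0,0],[-17,-8,0,0,0,0],[-17,-8,0,0,0,0],[-17,-8,0,0,0,0],[-17,-8,0,0,0,0]]'
python3 - <<'E'
from h import *
s=shot('side','side6.png')['img'];t=shot('top','top6.png')['img']
b=cv2.resize(s[120:240,170:330],None,fx=2.5,fy=2.5,interpolation=cv2.INTER_CUBIC)
d=cv2.resize(t[110:260,60:260],None,fx=2,fy=2,interpolation=cv2.INTER_CUBIC)
cv2.imwrite('pics/crop6.png',np.hstack([d,b]))
E
```

```text
time_s: 14.25
ee_pos: [0.5463, 0.0753, 0.286]
eef_rot: [3.141, -0.0, 1.467]
force: [-6.2, -0.7, 6.3]
grip_width: 0.0141
grip_force: 5.0
time_s: 14.85
ee_pos: [0.5464, 0.0753, 0.2851]
eef_rot: [3.142, -0.0, 1.467]
force: [-1.0, -0.5, -0.1]
grip_width: 0.0468
grip_force: 0.0
time_s: 15.65
ee_pos: [0.4505, -0.027, 0.4871]
eef_rot: [3.137, 0.0, 1.468]
force: [1.3, -1.4, 0.4]
grip_width: 0.0467
grip_force: 0.0
time_s: 16.35
ee_pos: [0.355, -0.1864, 0.4846]
eef_rot: [3.141, -0.0, 1.468]
force: [0.6, 0.7, 0.2]
grip_width: 0.0472
grip_force: 0.0
```

View pics/crop6.png

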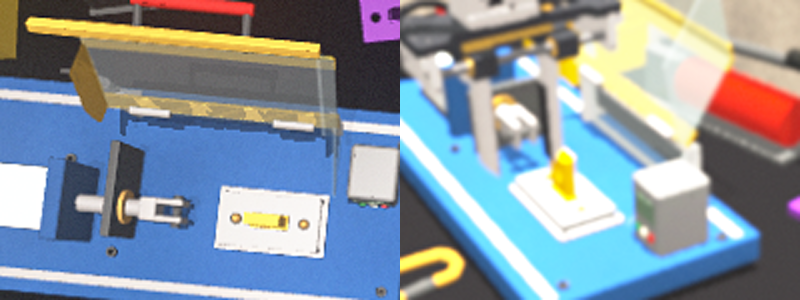

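The plate lies flat with both dowels showing through its holes, at (236,218) and (303,224). The guard is open and the arm is clear, so I hand in.

```bash
python3 -c "from station import ctrl;print(ctrl.hand_in())"
```

```text
the job is handed in; nothing more can be done
None
```

The job is handed in at about 16 s of the 70 s: the guard stands open by itself, the yellow-eye plate lies flat over both dowels and released, and the arm is clear; the hand-in gave no verdict.

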